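Clamp a lino block in the carving jig with the lever bolt

TASK

Clamp the lino block in the carving jig: screw the red-levered bolt clockwise until its foot is snug on the block, firm but not crushing it, while the lever still stands up; then fold the lever right down flat to lock it and let go. Leave the block seated in the jig, and leave the other studio things where they are.

Things in the scene. Friction and masses are not known exactly. Their poses are not given: they have to be found in the camera images.
- lever_mid (a point): Grip point on the red lever, 40 mm from its pivot along its own z. Flat bar 10 mm thick (own y), 22 mm wide (own x), from 11 mm below the pivot to 65 mm above. At the start it stands upright, in line with the vertical bolt, as its key: pinch it across the 10 mm and turn clockwise seen from above to screw in. It folds towards its own +x.
- pivot (a point): The lever's pivot on the bolt axis (z up, x the way the lever folds), about 113 mm above the table at the start. Steel fork around it 20 mm (x) by 19 mm (y), top 11 mm above the pivot. The fast thread sinks 5 mm per radian and stays where it is left; it needs some 1 to 3 rad in all, differing every time.
- lever (a joint): Lever angle in rad: 0 upright (open), 1.571 folded down level (closed, at its stop). It turns stiffly (0.15 N m plus the clamp load, about 4 N at 45 mm from the pivot) and stays where left. Folding it pushes the foot down 0.8 mm more through a cam, adding some 10 N of clamping.
- foot: Steel clamp foot, 28 mm across, on a stiff spring at the bolt's lower end, under the overarm; origin inside it. Bolt friction is 0.2 N m (at rest it may be felt either way round: compare signed readings taken alike). After the foot touches, the torque against tightening climbs 0.25 to 0.3 N m per rad: 0.12 to 0.2 above free running is snug, 0.28 too tight.
- block: The lino block, blue face with pale carved lines on wood, 130 x 101 mm and about 20 mm thick, origin at the centre of its underside, lying loosely in the jig between low dark fences on cardboard packing of unknown thickness, so that its height differs every time.
- jig: The jig, a wooden board 240 (x) x 220 (y) x 18 mm, origin at the centre of its underside, right below the bolt axis; a blue steel column 78 mm tall stands at its own +x side and carries the overarm (36 mm wide, top 78 mm above the table) over the block to the bolt.
- spare_block: Spare lino block, 130 x 101 x 20 mm, lying on the table (bystander).
- ink_black: Ink jar with black cap, 68 mm wide, 75 mm tall (bystander).
- ink_red: Ink jar with red cap, 68 mm wide, 75 mm tall (bystander).
- brayer: Ink roller with red handle, about 165 mm long, 45 mm tall (bystander).
- gouge: Carving gouge, 130 mm long, lying on the jig board beside the block (bystander).
- spare_pad: Brass pad, 26 mm wide, 8 mm tall, lying on a corner of the jig board (bystander).
- brush_pot: Blue pot, 76 mm wide, 100 mm tall (bystander).
There are look-alikes about, which are no part of the job. Leave any orange or pink look-alike of the block alone.

How it is judged:
On the way, in this order (a step that is already met when the one before it is completed fails the run):
1. the bolt is snug: its foot presses on the block with more than 15 N while the lever stands upright (contact force between foot and block above 15 N and value of joint lever below 0.35 rad), for 0.2 s.
2. the lever is folded down flat (value of joint lever above 1.45 rad), for 0.2 s.
At the end, for the whole second after the job is handed in: The lever is folded to within 0.12 rad of flat, the foot presses the block with 25 to 70 N, and the block lies level at rest in the jig within 8 mm of where it was (value of joint lever above 1.45 rad and contact force between foot and block between 25 and 70 N and distance of block from where it was at the start of the episode below 0.008 m and angle between block's own z axis and vertical below 0.05 rad and linear speed of block below 0.01 m/s); the robot touches nothing.
It fails at once if the block is crushed: the foot presses it with more than 70 N (contact force between foot and block above 70 N).
It fails at once if a bystander is moved more than 30 mm (distance of any of spare_block, ink_black, ink_red, brayer, gouge, spare_pad, brush_pot from where it was at the start of the episode above 0.03 m).
It also fails if it takes over 67 s, if anything falls off the work surface, if the arm or the gripper's body presses on something with over 40 N, if the wrist force passes 120 N, or if a joint passes its speed limit or range.

ROBOT

A 6-joint arm with a two-finger parallel gripper is mounted at the origin on the work surface. World frame = base frame: x ahead of the robot, y to its left, z up, the work surface at z = 0. Lengths are in m, angles in rad, forces in N, time in s.
With the tool pointing down it reaches from about 0.35 to 0.8 m from the base axis. Payload 7.3 kg.
Tool frame: the origin (TCP) lies between the finger pads; the fingertips stand 22 mm ahead of it and the grasp point (between the pads) lies 3 mm ahead of it; z points along the fingers, y is the line along which they close (so a half turn about z gives the same grasp; the last joint's range is limited). The gripper opens to 85 mm and grips with 20 to 120 N. Pads are 22 mm wide; open, the fingers measure 114 mm over their backs; the gripper's body (76 mm by 85 mm) begins 54 mm behind the grasp point. The pads swing forward as they close: fully open they stand 13 mm farther back than shut.
Start: joints at [1.091, 0.342, 1.524, -0, 1.275, -0.146], TCP at [0.172, 0.496, 0.253] pointing down, gripper open.
Joint ranges: [-2.53, 2.53], [-0.77, 2.02], [0.04, 2.7], [-1, 4.14], [0.28, 2.66], [-3.11, 3.11]. Speed limits (rad/s): [2.57, 2.57, 3.14, 3.14, 3.14, 3.14].

INTERFACE

Orientations are given as a unit quaternion [w, x, y, z].
In Python, from station import monitor, imaging, job gives the robot as it stands. The module is installed in compiled form; this text tells all that it offers.
- The arm moves only by the tool apply_moves, never from a script. Its argument "commands" is a list of rows, each a list of 3 entries, a list of its own where there are three numbers: the closure, from -1 (fully open) to 1 (shut), then the shift along the tool's x, y, z in mm, then the turn, a rotation vector about the tool's x, y, z in degrees. In form: [[fingers, [tx, ty, tz], [ax, ay, az]], ...]. A call has 1 to 20 rows; each row is the pose to reach, as a shift and turn from the pose commanded when the call began, along the tool's axes at that moment; what a row does not reach only later rows make up. A row lasts 1/12 s, in which the tool goes at most 41.7 mm and 7.16 degrees, less where a joint would pass 70% of its speed; a pose out of reach is approached as far as the arm can. A call with a gripper value outside its range is refused whole. The fingers move at their own pace and stop on an object; the grip force is fixed at half the most. Time passes only in rows, so rows that repeat a pose let the fingers close. It gives the time, the measured TCP pose, the force, the opening and the grip force at its end, in the units of the state.
- monitor.get_obs(): the state, without advancing time (a new reading comes with each control period).
- imaging.read_camera(name): name is "scene" or "side" or "wrist"; returns a dict with "frame" (384x512x3 uint8, red, green, blue), "z_map" (384x512 float32, m along the optical axis (not along the pixel's ray), 0 where there is no reading), "fx", "fy", "cx", "cy" (pixels), "k1" (the pictures are not rectified: a ray, as slopes to the right and down, at radius r is drawn at 1 + k1 r^2 times it, then the intrinsics apply), "eye" and "rotation" of the camera in the world; the wrist camera has in their place "hand_eye" (4x4, takes a point from camera to tool coordinates, whose origin is the TCP and whose axes are the flange's). Camera axes: x right, y up, looking along -z (the intrinsics and any distortion apply to the point x, -y, -z); pixel columns grow to the right and rows downward; lengths in m; the calibration is good to about 2 mm. A picture is of the moment at which its call begins: read the wrist's pose just before it.
- job.close_job(): hands the job in; it is judged then, once.
The state is a dict: "time": time; "joint_pos": joint angles; "qvel": joint speeds; "joint_torque": joint torques, N m; "ee_pos": TCP position; "tcp_rot": TCP orientation; "contact_force": force on the tool from outside, world axes, zero at the start; "wrist_torque": the same for the moment, N m; "opening": finger opening in m; "grasp_force": force on a finger pad.
Only numpy, scipy, OpenCV 4.12 (cv2) and the standard library are available. Lean on these libraries where they do the work, as an engineer would, in place of code of your own. Each camera call takes 0.05 s, during which the arm holds its last target. There are 200 camera calls.

## Working session

There is one attempt and no reset: what is moved stays moved. The work goes in short steps, Python scripts to look and compute and a tool call to move; the robot and the scene stay as the last step left them, time stands still between calls to the robot, and variables do not carry over. Pictures are saved under pics/ and viewed, at most 10 in all, crops included, and the job is handed in when it is done.

Besides the shell and the picture viewer there is one more tool, called after "Emit:" as name([rows], argument=value, ...), one row to a line, values as JSON. apply_moves: Moves the arm, as the interface text tells. Its arguments: {"type":"object","properties":{"commands":{"type":"array"}},"required":["commands"]}

```bash
mkdir -p pics; cat > h.py <<'E'
import numpy as np, cv2
from scipy.spatial.transform import Rotation as R
from station import monitor, imaging, job
def rot(q): return R.from_quat([q[1],q[2],q[3],q[0]])
def cam(name):
    s=monitor.get_obs(); c=imaging.read_camera(name)
    if name=="wrist":
        T=np.array(c["hand_eye"]); Rt=rot(s["tcp_rot"]).as_matrix()
        c["Rm"]=Rt@T[:3,:3]; c["o"]=Rt@T[:3,3]+np.array(s["ee_pos"])
    else:
        r=np.array(c["rotation"]); c["Rm"]=r if r.shape==(3,3) else rot(r).as_matrix(); c["o"]=np.array(c["eye"])
    return c
def cloud(c):
    v,u=np.mgrid[0:384,0:512].astype(np.float64)
    a=(u-c["cx"])/c["fx"]; b=(v-c["cy"])/c["fy"]; k=c["k1"]
    x,y=a.copy(),b.copy()
    for _ in range(10):
        f=1+k*(x*x+y*y); x=a/f; y=b/f
    z=c["z_map"]; P=np.stack([x*z,-y*z,-z],-1)@c["Rm"].T+c["o"]
    P[z==0]=np.nan
    return P
E
python3 - <<'E'
from h import *
s=monitor.get_obs(); print(s)
ims=[]
for n in("scene","side"):
    c=cam(n); np.savez(n+".npz",P=cloud(c),f=c["frame"]); print(n,c["o"],c["k1"],c["fx"])
    cv2.imwrite(f"pics/{n}0.png",cv2.resize(c["frame"][:,:,::-1],(768,576)))
E
```

```text
{'time': 0.0, 'joint_pos': array([ 1.09099656e+00,  3.42737451e-01,  1.52500461e+00, -3.46874847e-05,
        1.27537777e+00, -1.46008355e-01]), 'qvel': array([ 0.00201326,  0.00075728,  0.00027009,  0.00088417, -0.00017044,
       -0.00019098]), 'joint_torque': array([ 4.61428735e-04, -4.33688092e+01, -2.46007437e+01, -1.68145166e-04,
        8.21553811e-03, -2.00344249e-05]), 'ee_pos': array([0.17183053, 0.49570677, 0.25262261]), 'tcp_rot': array([-2.19266542e-04,  1.66116953e-01,  9.86105762e-01, -7.31616318e-04]), 'contact_force': array([ 0.42729759, -0.3732654 , -0.14459017]), 'wrist_torque': array([-0.00767529,  0.02526503, -0.01921846]), 'grasp_force': 0.0, 'opening': 0.08525004302479573}
scene [ 1.06459123 -0.47457973  1.03379926] 0.036946328134067265 387.9215332432031
side [ 0.10798371 -0.63305896  0.68517523] -0.0395018883361746 365.255328294379
```

View pics/scene0.png

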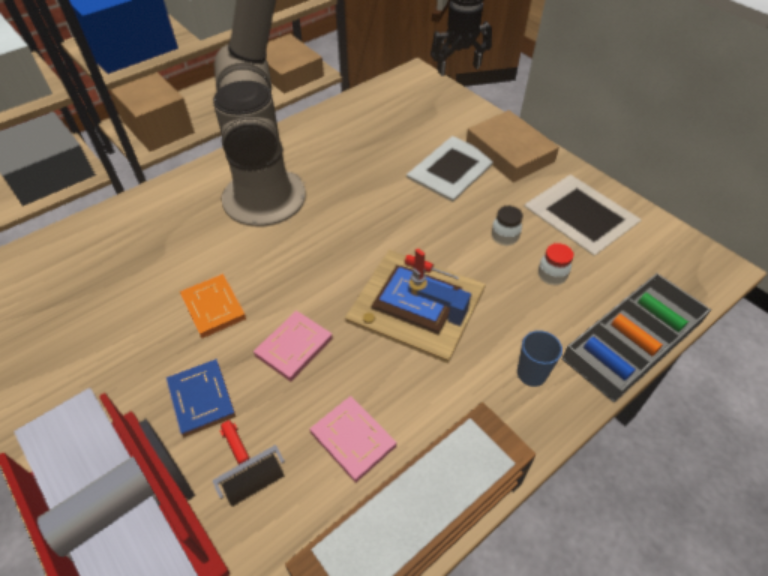

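View pics/side0.png

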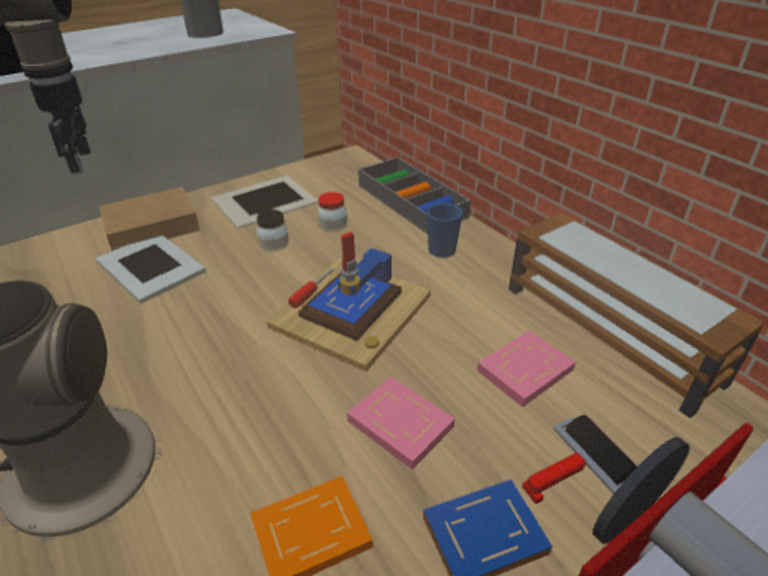

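The jig with its upright red lever is at side (348,245) and scene (419,258). The other red thing there is the gouge handle, side (302,293) and scene (410,262). The lever is the upright bar on the bolt. I'll measure it and the jig's orientation next.

```bash
python3 - <<'E'
from h import *
for n in("scene","side"):
    d=np.load(n+".npz"); P=d["P"]; f=d["f"].astype(int)
    r,g,b=f[...,0],f[...,1],f[...,2]
    red=(r>110)&(g<70)&(b<70)&(P[...,0]>.3)&(P[...,0]<.75)&(abs(P[...,1])<.25)
    Q=P[red]
    hi=Q[Q[:,2]>.1]; print(n,"red hi",len(hi),hi.mean(0) if len(hi) else 0,hi.min(0),hi.max(0))
    m=hi.mean(0)[:2]
    near=np.hypot(*(P[...,:2]-m).transpose(2,0,1))<.17
    bl=near&(b>r+40)&(b>g+20)
    ov=P[bl&(P[...,2]>.068)&(P[...,2]<.09)]; print(" overarm",len(ov),ov.mean(0),ov.min(0),ov.max(0))
    fc=P[bl&(P[...,2]>.03)&(P[...,2]<.06)]; 
    print(" block z", np.percentile(fc[:,2],[10,50,90]))
    bd=P[near&(P[...,2]>.012)&(P[...,2]<.022)][:,:2].astype(np.float32)
    print(" board rect",cv2.minAreaRect(bd))
    o=ov[:,:2]-m; w,v=np.linalg.eigh(np.cov(ov[:,:2].T)); print(" ov axis deg",np.degrees(np.arctan2(o.mean(0)[1],o.mean(0)[0])), v[:,1])
f=cv2.imread("pics/side0.png")
d=np.load("side.npz")["f"][130:250,170:300,::-1]
cv2.imwrite("pics/crop.png",cv2.resize(d,None,fx=5,fy=5,interpolation=2))
E
```

```text
scene red hi 20 [0.51344215 0.0680453  0.16663488] [0.50437831 0.06378774 0.14052521] [0.52493187 0.07521033 0.18055595]
 overarm 302 [0.57432349 0.09822312 0.07822489] [0.50351436 0.05008701 0.07102594] [0.62060722 0.13455548 0.0828777 ]
 block z [0.04136841 0.04404646 0.04668424]
 board rect ((0.5128078460693359, 0.07093516737222672), (0.24367545545101166, 0.22384530305862427), 24.790931701660156)
 ov axis deg 26.36681601192145 [-0.90753654 -0.41997313]
side red hi 29 [0.50562431 0.06934224 0.16280888] [0.49941435 0.0660619  0.11338806] [0.51983029 0.0723128  0.17803969]
 overarm 211 [0.57231486 0.0952268  0.07889232] [0.49063154 0.04960249 0.07049506] [0.61472005 0.13057207 0.08286887]
 block z [0.04314614 0.04468291 0.04618547]
 board rect ((0.5115254521369934, 0.07107853889465332), (0.24447345733642578, 0.22151678800582886), 24.889379501342773)
 ov axis deg 21.212690689022246 [-0.8910974  -0.45381211]
```

View pics/crop.png

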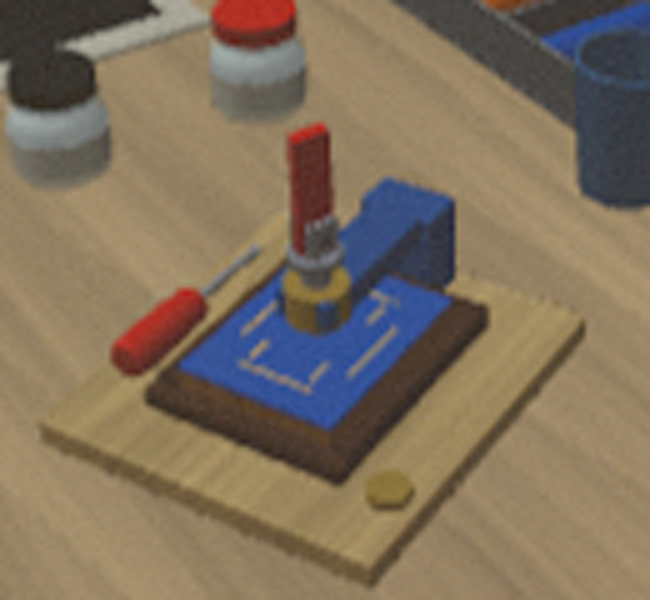

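The crop shows the red lever upright in its steel fork, at crop pixel (312,190), over the blue block. The gouge lies beside the block at (160,330). The bolt axis is at about (0.512, 0.071) and the jig yaw is about 25°. I'll move over it for a look from above.

Emit:
apply_moves([
  [-1, [-460, -290, -50], [0, 0, 0]],
  [-1, [-460, -290, -50], [0, 0, 0]],
  [-1, [-460, -290, -50], [0, 0, 0]],
  [-1, [-460, -290, -50], [0, 0, 0]],
  [-1, [-460, -290, -50], [0, 0, 0]],
  [-1, [-460, -290, -50], [0, 0, 0]],
  [-1, [-460, -290, -50], [0, 0, 0]],
  [-1, [-460, -290, -50], [0, 0, 0]],
  [-1, [-460, -290, -50], [0, 0, 0]],
  [-1, [-460, -290, -50], [0, 0, 0]],
  [-1, [-460, -290, -50], [0, 0, 0]],
  [-1, [-460, -290, -50], [0, 0, 0]],
  [-1, [-460, -290, -50], [0, 0, 0]],
  [-1, [-460, -290, -50], [0, 0, 0]],
  [-1, [-460, -290, -50], [0, 0, 0]],
  [-1, [-460, -290, -50], [0, 0, 0]],
])

```text
time: 1.43
ee_pos: [0.5111, 0.0715, 0.3026]
tcp_rot: [-0.001, 0.167, 0.986, 0.0]
contact_force: [-0.1, -0.0, -0.3]
opening: 0.0856
grasp_force: 0.0
```

```bash
python3 - <<'E'
from h import *
s=monitor.get_obs(); print(s["time"],s["ee_pos"],s["tcp_rot"],s["joint_pos"].round(3))
c=cam("wrist"); P=cloud(c); print(np.array(c["hand_eye"]).round(3)); np.savez("w1.npz",P=P,f=c["frame"])
cv2.imwrite("pics/w1.png",cv2.resize(c["frame"][:,:,::-1],(768,576)))
f=c["frame"].astype(int); red=(f[...,0]>90)&(f[...,1]<70)&(f[...,2]<70)&(P[...,2]>.1)
Q=P[red]; print(len(Q),Q.mean(0),Q.min(0),Q.max(0))
t=Q[Q[:,2]>Q[:,2].max()-.006]; r=cv2.minAreaRect(t[:,:2].astype(np.float32)); print(len(t),t.mean(0),r,cv2.boxPoints(r))
E
```

```text
1.4333 [0.51105203 0.07150398 0.30261624] [-9.34058424e-04  1.66566481e-01  9.86029772e-01  1.53386670e-04] [-1.000e-02  2.920e-01  1.459e+00  1.000e-03  1.393e+00 -1.246e+00]
[[-0.001  0.955  0.298  0.075]
 [ 1.     0.001 -0.001 -0.001]
 [-0.001  0.298 -0.955 -0.121]
 [ 0.     0.     0.     1.   ]]
578 [0.50809859 0.07179162 0.16533138] [0.48537848 0.01432606 0.10766983] [0.52313735 0.07651999 0.35907592]
1 [0.48705599 0.05143576 0.35907592] ((0.4870559871196747, 0.05143575742840767), (0.0, 0.0), 0.0) [[0.487056   0.05143576]
 [0.487056   0.05143576]
 [0.487056   0.05143576]
 [0.487056   0.05143576]]
```

View pics/w1.png

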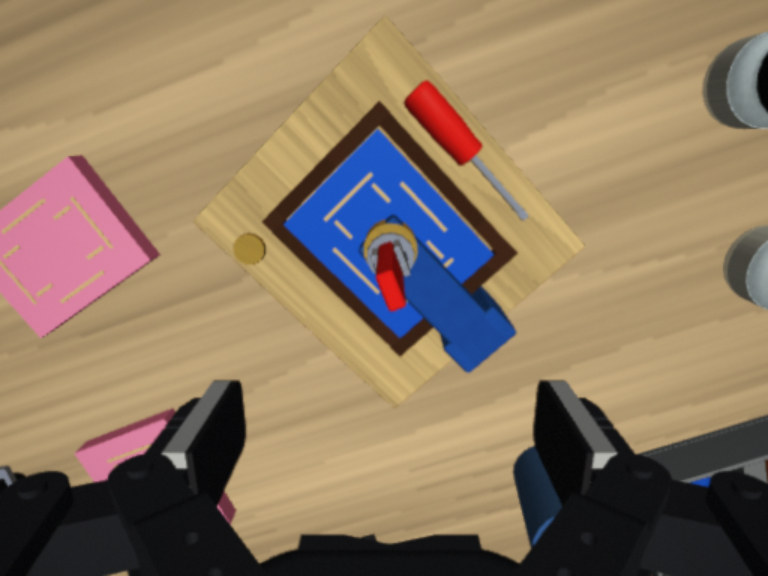

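The view from above shows the lever's bright top face at (397,294), the fork and brass foot at (390,245), and the overarm running to the lower right. The gouge is at (445,125). I'll measure the orientation of the top face.

```bash
python3 - <<'E'
from h import *
d=np.load("w1.npz"); P=d["P"]; f=d["f"].astype(int)
red=(f[...,0]>90)&(f[...,1]<70)&(f[...,2]<70)&(np.hypot(P[...,0]-.511,P[...,1]-.071)<.04)&(P[...,2]<.19)
for lo in(.11,.13,.15,.17,.175):
    t=P[red&(P[...,2]>lo)&(P[...,2]<lo+.02)]; 
    if len(t)>4:
        r=cv2.minAreaRect(t[:,:2].astype(np.float32)*1000); print(lo,len(t),t.mean(0).round(4),r)
print(P[red][:,2].max())
br=red&(f[...,0]>205); v,u=np.nonzero(br); print(len(v))
t=P[br]; print(t.mean(0),np.percentile(t[:,2],[5,50,95]))
cr=d["f"][150:220,235:290,::-1]; cv2.imwrite("pics/w1c.png",cv2.resize(cr,None,fx=8,fy=8,interpolation=0))
E
```

```text
0.11 51 [0.5035 0.0727 0.1213] ((508.88055419921875, 74.8959732055664), (19.737361907958984, 7.845194339752197), 30.473493576049805)
0.13 70 [0.5034 0.0729 0.1408] ((507.2062683105469, 74.66615295410156), (17.170875549316406, 6.913543701171875), 32.3178825378418)
0.15 90 [0.5034 0.0728 0.1605] ((505.11737060546875, 73.95771026611328), (14.258069038391113, 6.722980499267578), 42.4329719543457)
0.17 359 [0.5111 0.0716 0.1769] ((512.1649780273438, 71.35542297363281), (21.852386474609375, 9.94803237915039), 1.4884145259857178)
0.175 329 [0.5117 0.0714 0.1773] ((512.2427368164062, 71.35743713378906), (21.69682502746582, 9.94803237915039), 1.4884141683578491)
0.17946625935795568
224
[0.51205649 0.07117842 0.17748996] [0.17636615 0.17750685 0.17852426]
```

View pics/w1c.png

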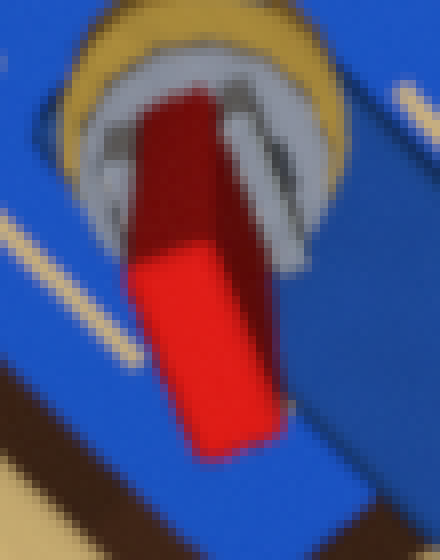

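The lever's top centre is at (0.512, 0.0713, 0.1775) and its wide axis is at +1.5° in the world frame, so the pivot is at about z = 0.1125. I'll align the gripper and come down to a TCP height of 0.1555.

Emit:
apply_moves([
  [-1, [-1, 0, 30], [0, 0, -7]],
  [-1, [-1, 0, 60], [0, 0, -14]],
  [-1, [-1, 0, 90], [0, 0, -20.7]],
  [-1, [-1, 0, 120], [0, 0, -20.7]],
  [-1, [-1, 0, 140], [0, 0, -20.7]],
  [-1, [-1, 0, 147], [0, 0, -20.7]],
  [-1, [-1, 0, 147], [0, 0, -20.7]],
  [-1, [-1, 0, 147], [0, 0, -20.7]],
  [-1, [-1, 0, 147], [0, 0, -20.7]],
])

```text
time: 2.23
ee_pos: [0.5133, 0.0716, 0.158]
tcp_rot: [0.002, -0.014, 1.0, 0.0]
contact_force: [0.6, -0.2, 0.1]
opening: 0.085
grasp_force: 0.0
```

```bash
cat > st.py <<'E'
from h import *
s=monitor.get_obs(); m=rot(s["tcp_rot"]).as_matrix()
print("t",round(s["time"],2),"p",(s["ee_pos"]*1000).round(1),"yaw_y",np.degrees(np.arctan2(m[1,1],m[0,1])).round(2),"zax",m[:,2].round(3),"F",s["contact_force"].round(2),"M",s["wrist_torque"].round(3),"j6",s["joint_pos"][5].round(3),"open",round(s["opening"]*1000,1),"g",s["grasp_force"],"tau6",s["joint_torque"][5].round(3))
E
python3 st.py
```

```text
t 2.23 p [513.3  71.6 158. ] yaw_y 91.62 zax [ 0.003  0.    -1.   ] F [ 0.58 -0.23  0.14] M [ 0.066 -0.071  0.032] j6 -1.609 open 85.0 g 0.0 tau6 0.003
```

Emit:
apply_moves([
  [-1, [1, 0, 2], [0, 0, 0]],
  [1, [1, 0, 2], [0, 0, 0]],
  [1, [1, 0, 2], [0, 0, 0]],
  [1, [1, 0, 2], [0, 0, 0]],
  [1, [1, 0, 2], [0, 0, 0]],
  [1, [1, 0, 2], [0, 0, 0]],
  [1, [1, 0, 2], [0, 0, 0]],
  [1, [1, 0, 2], [0, 0, 0]],
  [1, [1, 0, 2], [0, 0, 0]],
  [1, [1, 0, 2], [0, 0, 0]],
  [1, [1, 0, 2], [0, 0, 0]],
  [1, [1, 0, 2], [0, 0, 0]],
])

```text
time: 3.23
ee_pos: [0.5116, 0.0716, 0.1545]
tcp_rot: [0.0, -0.014, 1.0, 0.0]
contact_force: [-0.2, 5.8, 3.5]
opening: 0.0094
grasp_force: 59.4
```

```bash
python3 st.py
```

```text
t 3.23 p [511.6  71.6 154.5] yaw_y 91.58 zax [ 0.     0.001 -1.   ] F [-0.18  5.83  3.53] M [0.837 0.124 0.095] j6 -1.609 open 9.4 g 59.44266378879547 tau6 0.104
```

Emit:
apply_moves([
  [1, [0, 0.3, 0.25], [0, 0, 3]],
  [1, [0, 0.5, 0.5], [0, 0, 6]],
  [1, [0, 0.5, 0.8], [0, 0, 9]],
  [1, [0, 0.5, 1.05], [0, 0, 12]],
  [1, [0, 0.5, 1.3], [0, 0, 15]],
  [1, [0, 0.5, 1.6], [0, 0, 18]],
  [1, [0, 0.5, 1.85], [0, 0, 21]],
  [1, [0, 0.5, 2.1], [0, 0, 24]],
  [1, [0, 0.5, 2.4], [0, 0, 27]],
  [1, [0, 0.5, 2.6], [0, 0, 30]],
])

```text
time: 4.07
ee_pos: [0.5116, 0.0718, 0.1519]
tcp_rot: [0.0, 0.247, 0.969, 0.0]
contact_force: [-0.2, 4.7, 2.3]
opening: 0.0093
grasp_force: 59.5
```

```bash
python3 st.py
```

```text
t 4.07 p [511.6  71.8 151.9] yaw_y 61.44 zax [ 0.     0.001 -1.   ] F [-0.16  4.65  2.28] M [0.657 0.069 0.196] j6 -1.082 open 9.3 g 59.48773205280304 tau6 -0.654
```

Emit:
apply_moves([
  [1, [0, 0, 0.25], [0, 0, 3]],
  [1, [0, 0, 0.5], [0, 0, 6]],
  [1, [0, 0, 0.8], [0, 0, 9]],
  [1, [0, 0, 1.05], [0, 0, 12]],
  [1, [0, 0, 1.3], [0, 0, 15]],
  [1, [0, 0, 1.6], [0, 0, 18]],
  [1, [0, 0, 1.75], [0, 0, 20]],
])

```text
time: 4.65
ee_pos: [0.5116, 0.072, 0.1501]
tcp_rot: [0.0, 0.411, 0.912, 0.0]
contact_force: [-0.4, 4.6, 2.6]
opening: 0.0095
grasp_force: 59.5
```

```bash
python3 st.py
```

```text
t 4.65 p [511.6  72.  150.1] yaw_y 41.44 zax [ 0.     0.001 -1.   ] F [-0.43  4.57  2.63] M [0.74  0.101 0.269] j6 -0.733 open 9.5 g 59.54834997653961 tau6 -0.127
```

Emit:
apply_moves([
  [1, [0, 0, 0.25], [0, 0, 3]],
  [1, [0, 0, 0.5], [0, 0, 6]],
  [1, [0, 0, 0.8], [0, 0, 9]],
  [1, [0, 0, 1.05], [0, 0, 12]],
])

```text
time: 4.98
ee_pos: [0.5117, 0.072, 0.1492]
tcp_rot: [0.0, 0.504, 0.864, 0.0]
contact_force: [-0.7, 5.4, 4.0]
opening: 0.0093
grasp_force: 59.7
```

```bash
python3 st.py
```

```text
t 4.98 p [511.7  72.  149.2] yaw_y 29.45 zax [ 0.001  0.001 -1.   ] F [-0.69  5.4   3.99] M [0.757 0.134 0.279] j6 -0.524 open 9.3 g 59.68948423862457 tau6 -0.552
```

Emit:
apply_moves([
  [1, [0, 0, 0.25], [0, 0, 3]],
  [1, [0, 0, 0.5], [0, 0, 6]],
  [1, [0, 0, 0.7], [0, 0, 8]],
])

```text
time: 5.23
ee_pos: [0.5117, 0.0721, 0.1485]
tcp_rot: [0.0, 0.563, 0.826, 0.001]
contact_force: [-1.1, 5.3, 3.7]
opening: 0.0098
grasp_force: 59.8
```

```bash
python3 st.py
```

```text
t 5.23 p [511.7  72.1 148.5] yaw_y 21.46 zax [ 0.001  0.001 -1.   ] F [-1.14  5.31  3.74] M [0.839 0.173 0.351] j6 -0.384 open 9.8 g 59.785823822021484 tau6 0.0
```

Emit:
apply_moves([
  [1, [0, 0, 0.25], [0, 0, 3]],
  [1, [0, 0, 0.5], [0, 0, 6]],
  [1, [0, 0, 0.7], [0, 0, 8]],
])

```text
time: 5.48
ee_pos: [0.5117, 0.0721, 0.1479]
tcp_rot: [0.0, 0.619, 0.785, 0.001]
contact_force: [-0.4, 5.8, 5.0]
opening: 0.0092
grasp_force: 59.9
```

```bash
python3 st.py
```

```text
t 5.48 p [511.7  72.1 147.9] yaw_y 13.47 zax [ 0.001  0.001 -1.   ] F [-0.36  5.82  4.95] M [0.935 0.166 0.354] j6 -0.244 open 9.2 g 59.89047825336456 tau6 0.048
```

Emit:
apply_moves([
  [1, [0, 0, -0.25], [0, 0, -3]],
  [1, [0, 0, -0.5], [0, 0, -6]],
  [1, [0, 0, -0.7], [0, 0, -8]],
])

```text
time: 5.73
ee_pos: [0.5117, 0.0721, 0.1485]
tcp_rot: [-0.0, 0.561, 0.828, 0.001]
contact_force: [-0.3, 5.5, 2.7]
opening: 0.0091
grasp_force: 59.6
```

```bash
python3 st.py; python3 - <<'E'
from h import *
c=cam("side"); cv2.imwrite("pics/side1.png",cv2.resize(c["frame"][150:230,200:300,::-1],None,fx=7,fy=7,interpolation=2))
E
```

```text
t 5.73 p [511.7  72.1 148.5] yaw_y 21.7 zax [ 0.001  0.001 -1.   ] F [-0.28  5.53  2.75] M [ 0.815  0.067 -0.174] j6 -0.388 open 9.1 g 59.551860094070435 tau6 0.163
```

View pics/side1.png

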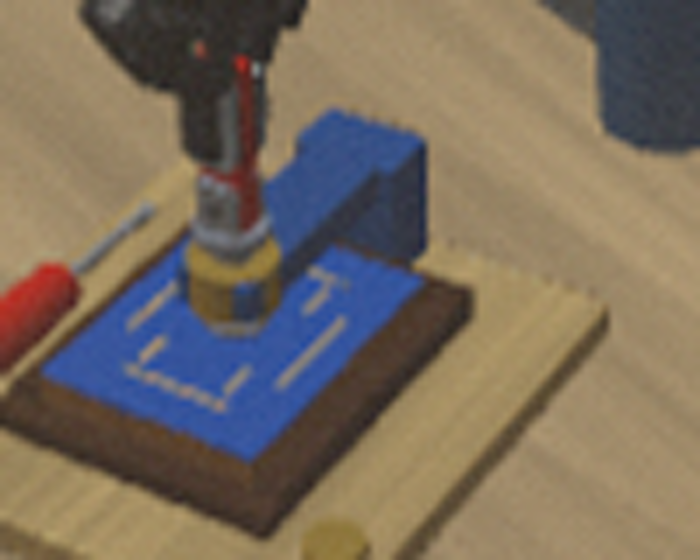

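The foot, the grey rim at crop (235,328), is at or very near the block face. I'll unwind a bit further to find the free-running baseline from signed readings.

Emit:
apply_moves([
  [1, [0, 0, -0.25], [0, 0, -3]],
  [1, [0, 0, -0.5], [0, 0, -6]],
  [1, [0, 0, -0.8], [0, 0, -9]],
  [1, [0, 0, -1.05], [0, 0, -12]],
])

```text
time: 6.12
ee_pos: [0.5117, 0.072, 0.1495]
tcp_rot: [-0.0, 0.472, 0.882, 0.001]
contact_force: [0.1, 5.5, 2.3]
opening: 0.009
grasp_force: 59.5
```

```bash
python3 st.py
```

```text
t 6.12 p [511.7  72.  149.5] yaw_y 33.69 zax [ 0.001  0.001 -1.   ] F [0.13 5.5  2.34] M [ 0.759  0.089 -0.195] j6 -0.598 open 9.0 g 59.46596145629883 tau6 0.617
```

Emit:
apply_moves([
  [1, [0, 0, -0.25], [0, 0, -3]],
  [1, [0, 0, -0.5], [0, 0, -6]],
  [1, [0, 0, -0.8], [0, 0, -9]],
  [1, [0, 0, -1.05], [0, 0, -12]],
])

```text
time: 6.45
ee_pos: [0.5116, 0.0719, 0.1504]
tcp_rot: [-0.0, 0.377, 0.926, 0.001]
contact_force: [0.5, 4.7, 1.9]
opening: 0.0091
grasp_force: 59.4
```

```bash
python3 st.py
```

```text
t 6.45 p [511.6  71.9 150.4] yaw_y 45.68 zax [ 0.     0.001 -1.   ] F [0.49 4.69 1.93] M [ 0.693  0.112 -0.248] j6 -0.807 open 9.1 g 59.380420446395874 tau6 0.588
```

Emit:
apply_moves([
  [1, [0, 0, -0.25], [0, 0, -3]],
  [1, [0, 0, -0.5], [0, 0, -6]],
  [1, [0, 0, -0.8], [0, 0, -9]],
  [1, [0, 0, -1.05], [0, 0, -12]],
])

```text
time: 6.78
ee_pos: [0.5116, 0.0718, 0.1514]
tcp_rot: [-0.0, 0.278, 0.96, 0.0]
contact_force: [0.7, 4.9, 2.2]
opening: 0.0093
grasp_force: 59.4
```

```bash
python3 st.py
```

```text
t 6.78 p [511.6  71.8 151.4] yaw_y 57.68 zax [ 0.     0.001 -1.   ] F [0.65 4.87 2.21] M [ 0.626  0.116 -0.253] j6 -1.017 open 9.3 g 59.37465012073517 tau6 0.586
```

Emit:
apply_moves([
  [1, [0, 0, 0.25], [0, 0, 3]],
  [1, [0, 0, 0.5], [0, 0, 6]],
  [1, [0, 0, 0.8], [0, 0, 9]],
  [1, [0, 0, 1.05], [0, 0, 12]],
])

```text
time: 7.12
ee_pos: [0.5116, 0.0719, 0.1505]
tcp_rot: [0.0, 0.379, 0.925, 0.0]
contact_force: [0.2, 5.0, 1.6]
opening: 0.009
grasp_force: 59.5
```

```bash
python3 st.py
```

```text
t 7.12 p [511.6  71.9 150.5] yaw_y 45.45 zax [ 0.     0.001 -1.   ] F [0.16 4.98 1.64] M [0.726 0.107 0.202] j6 -0.803 open 9.0 g 59.498552083969116 tau6 -0.654
```

Emit:
apply_moves([
  [1, [0, 0, 0.25], [0, 0, 3]],
  [1, [0, 0, 0.5], [0, 0, 6]],
  [1, [0, 0, 0.8], [0, 0, 9]],
  [1, [0, 0, 1.05], [0, 0, 12]],
])

```text
time: 7.45
ee_pos: [0.5116, 0.072, 0.1495]
tcp_rot: [0.0, 0.474, 0.881, 0.0]
contact_force: [0.1, 5.6, 2.9]
opening: 0.0094
grasp_force: 59.6
```

```bash
python3 st.py
```

```text
t 7.45 p [511.6  72.  149.5] yaw_y 33.45 zax [ 0.001  0.001 -1.   ] F [0.13 5.59 2.9 ] M [0.835 0.152 0.276] j6 -0.593 open 9.4 g 59.64424788951874 tau6 -0.578
```

Emit:
apply_moves([
  [1, [0, 0, 0.25], [0, 0, 3]],
  [1, [0, 0, 0.5], [0, 0, 6]],
  [1, [0, 0, 0.8], [0, 0, 9]],
  [1, [0, 0, 1.05], [0, 0, 12]],
])

```text
time: 7.78
ee_pos: [0.5117, 0.072, 0.1485]
tcp_rot: [0.0, 0.563, 0.826, 0.001]
contact_force: [-0.1, 5.9, 4.0]
opening: 0.0093
grasp_force: 59.8
```

```bash
python3 st.py
```

```text
t 7.78 p [511.7  72.  148.5] yaw_y 21.46 zax [ 0.001  0.001 -1.   ] F [-0.15  5.92  4.01] M [0.864 0.15  0.328] j6 -0.384 open 9.3 g 59.788203835487366 tau6 -0.499
```

Free running reads about +0.20 forward and −0.25 back, and contact starts near yaw 46°. Yaw 12° should give about 0.16 N m above free running, so I'll go there and check.

Emit:
apply_moves([
  [1, [0, 0, 0.25], [0, 0, 3]],
  [1, [0, 0, 0.5], [0, 0, 6]],
  [1, [0, 0, 0.8], [0, 0, 9]],
])

```text
time: 8.03
ee_pos: [0.5118, 0.0721, 0.1478]
tcp_rot: [0.0, 0.626, 0.78, 0.001]
contact_force: [0.1, 5.6, 5.0]
opening: 0.0096
grasp_force: 60.0
```

```bash
python3 st.py
```

```text
t 8.03 p [511.8  72.1 147.8] yaw_y 12.47 zax [ 0.001  0.001 -1.   ] F [0.07 5.63 4.96] M [0.917 0.196 0.384] j6 -0.227 open 9.6 g 59.95035767555237 tau6 -0.445
```

Emit:
apply_moves([
  [1, [0, 0, 0.05], [0, 0, 0.8]],
  [1, [0, 0, 0.05], [0, 0, 0.8]],
  [1, [0, 0, 0.05], [0, 0, 0.8]],
  [1, [0, 0, 0.05], [0, 0, 0.8]],
])

```text
time: 8.37
ee_pos: [0.5118, 0.0721, 0.1478]
tcp_rot: [0.0, 0.631, 0.776, 0.001]
contact_force: [-0.2, 5.3, 3.6]
opening: 0.0092
grasp_force: 59.7
```

```bash
python3 st.py
```

```text
t 8.37 p [511.8  72.1 147.8] yaw_y 11.79 zax [ 0.001  0.001 -1.   ] F [-0.18  5.29  3.58] M [0.856 0.174 0.249] j6 -0.215 open 9.2 g 59.7074693441391 tau6 0.229
```

It reads about 0.18 above free running, which is snug. Next I'll find the fold direction with a small shove along tool ±x while still holding the lever.

Emit:
apply_moves([
  [1, [2, 0, 0], [0, 0, 0]],
  [1, [4, 0, 0], [0, 0, 0]],
  [1, [4, 0, 0], [0, 0, 0]],
  [1, [4, 0, 0], [0, 0, 0]],
])

```text
time: 8.7
ee_pos: [0.5117, 0.0728, 0.1478]
tcp_rot: [0.002, 0.631, 0.776, -0.001]
contact_force: [2.4, -11.1, 3.1]
opening: 0.0091
grasp_force: 59.6
```

```bash
python3 st.py
```

```text
t 8.7 p [511.7  72.8 147.8] yaw_y 11.82 zax [ 0.002 -0.005 -1.   ] F [  2.42 -11.1    3.12] M [-1.7  -0.15  0.25] j6 -0.208 open 9.1 g 59.551822543144226 tau6 0.246
```

Emit:
apply_moves([
  [1, [-2, 0, 0], [0, 0, 0]],
  [1, [-4, 0, 0], [0, 0, 0]],
  [1, [-4, 0, 0], [0, 0, 0]],
  [1, [-4, 0, 0], [0, 0, 0]],
])

```text
time: 9.03
ee_pos: [0.5118, 0.0721, 0.1478]
tcp_rot: [-0.0, 0.631, 0.776, 0.001]
contact_force: [0.5, 3.8, 5.7]
opening: 0.0094
grasp_force: 60.0
```

```bash
python3 st.py
```

```text
t 9.03 p [511.8  72.1 147.8] yaw_y 11.78 zax [ 0.001  0.001 -1.   ] F [0.51 3.85 5.68] M [0.73  0.14  0.237] j6 -0.215 open 9.4 g 59.97063159942627 tau6 0.241
```

Emit:
apply_moves([
  [1, [-2, 0, 0], [0, 0, 0]],
  [1, [-4, 0, 0], [0, 0, 0]],
  [1, [-4, 0, 0], [0, 0, 0]],
  [1, [-4, 0, 0], [0, 0, 0]],
])

```text
time: 9.37
ee_pos: [0.5121, 0.0708, 0.1477]
tcp_rot: [-0.002, 0.631, 0.776, 0.002]
contact_force: [-1.1, 15.2, 5.2]
opening: 0.0093
grasp_force: 60.1
```

```bash
python3 st.py
```

```text
t 9.37 p [512.1  70.8 147.7] yaw_y 11.76 zax [ 0.     0.006 -1.   ] F [-1.12 15.19  5.24] M [3.026 0.256 0.293] j6 -0.223 open 9.3 g 60.090535283088684 tau6 0.252
```

Emit:
apply_moves([
  [1, [0, 0, 0.1], [0, 3, 0]],
  [1, [-2, 0, 0.3], [0, 6, 0]],
  [1, [-4, 0, 0.6], [0, 9, 0]],
  [1, [-6, 0, 1], [0, 12, 0]],
  [1, [-8, 0, 1.5], [0, 15, 0]],
  [1, [-8, 0, 1.5], [0, 15, 0]],
  [1, [-8, 0, 1.5], [0, 15, 0]],
])

```text
time: 9.95
ee_pos: [0.5143, 0.0605, 0.1462]
tcp_rot: [-0.102, 0.626, 0.769, 0.084]
contact_force: [0.4, 6.0, 4.5]
opening: 0.0087
grasp_force: 59.8
```

```bash
python3 st.py
```

```text
t 9.95 p [514.3  60.5 146.2] yaw_y 11.68 zax [-0.052  0.257 -0.965] F [0.4  6.01 4.46] M [ 1.293 -0.13   0.127] j6 -0.513 open 8.7 g 59.77858364582062 tau6 0.15
```

The fold direction is tool −x. I'll continue the arc.

Emit:
apply_moves([
  [1, [-2.9, 0, 0.1], [0, 4, 0]],
  [1, [-5.8, 0, 0.4], [0, 8, 0]],
  [1, [-8.7, 0, 0.9], [0, 12, 0]],
  [1, [-11.6, 0, 1.6], [0, 16, 0]],
  [1, [-14.4, 0, 2.5], [0, 20, 0]],
  [1, [-17.1, 0, 3.6], [0, 24, 0]],
  [1, [-19.7, 0, 4.9], [0, 28, 0]],
  [1, [-21, 0, 5.6], [0, 30, 0]],
  [1, [-21, 0, 5.6], [0, 30, 0]],
])

```text
time: 10.7
ee_pos: [0.5181, 0.0419, 0.1348]
tcp_rot: [-0.299, 0.583, 0.715, 0.244]
contact_force: [2.9, 7.2, 4.2]
opening: 0.0094
grasp_force: 59.3
```

```bash
python3 st.py; python3 -c "
from h import *
print(monitor.get_obs()['joint_pos'].round(3))"
```

```text
t 10.7 p [518.1  41.9 134.8] yaw_y 11.64 zax [-0.144  0.697 -0.702] F [2.88 7.16 4.25] M [ 1.191 -0.296 -0.277] j6 -0.885 open 9.4 g 59.27777588367462 tau6 -0.108
[-0.412  0.674  1.591  0.627  1.437 -0.885]
```

Emit:
apply_moves([
  [1, [-2.9, 0, 0.1], [0, 4, 0]],
  [1, [-5.8, 0, 0.4], [0, 8, 0]],
  [1, [-8.7, 0, 0.9], [0, 12, 0]],
  [1, [-11.6, 0, 1.6], [0, 16, 0]],
  [1, [-14.4, 0, 2.5], [0, 20, 0]],
  [1, [-17.1, 0, 3.6], [0, 24, 0]],
  [1, [-19.7, 0, 4.9], [0, 28, 0]],
  [1, [-21, 0, 5.6], [0, 30, 0]],
  [1, [-21, 0, 5.6], [0, 30, 0]],
])

```text
time: 11.45
ee_pos: [0.5203, 0.0314, 0.1157]
tcp_rot: [-0.475, 0.5, 0.613, 0.386]
contact_force: [3.2, 8.6, 3.8]
opening: 0.0091
grasp_force: 59.6
```

```bash
python3 st.py; python3 - <<'E'
from h import *
print(monitor.get_obs()['joint_pos'].round(3))
c=cam("side"); cv2.imwrite("pics/side2.png",cv2.resize(c["frame"][90:270,130:370,::-1],None,fx=3,fy=3,interpolation=2))
E
```

```text
t 11.45 p [520.3  31.4 115.7] yaw_y 11.67 zax [-0.196  0.948 -0.252] F [3.18 8.61 3.8 ] M [ 0.741 -0.092 -0.661] j6 -1.059 open 9.1 g 59.59271192550659 tau6 -0.043
[-0.523  0.965  1.485  0.834  1.789 -1.059]
```

View pics/side2.png

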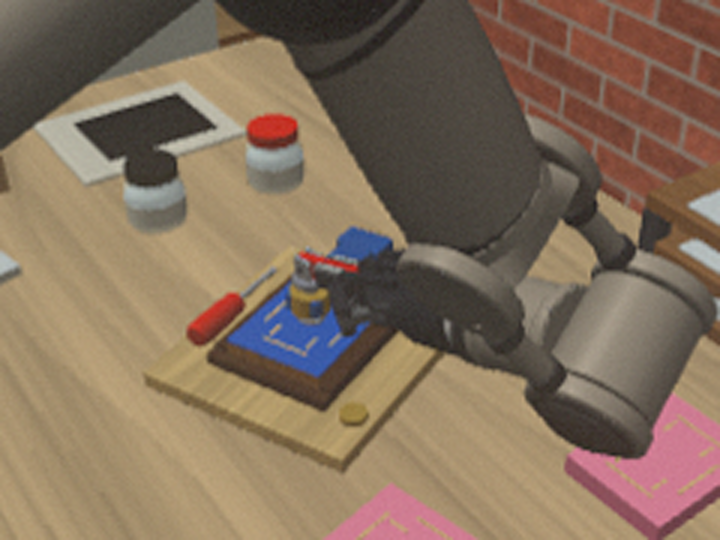

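The side view shows the lever at crop (328,263), nearly level, with the block and gouge undisturbed and the wrist clear of the table. I'll finish the fold.

Emit:
apply_moves([
  [1, [-2.9, 0, 0.1], [0, 4, 0]],
  [1, [-5.8, 0, 0.4], [0, 8, 0]],
  [1, [-8.7, 0, 0.9], [0, 12, 0]],
  [1, [-11.6, 0, 1.6], [0, 15, 0]],
  [1, [-13, 0, 1.6], [0, 16, 0]],
  [1, [-14, 0, 1.6], [0, 16, 0]],
  [1, [-14, 0, 1.6], [0, 16, 0]],
])

```text
time: 12.08
ee_pos: [0.5206, 0.03, 0.1045]
tcp_rot: [0.555, -0.44, -0.542, -0.452]
contact_force: [2.1, 11.6, 16.8]
opening: 0.0092
grasp_force: 59.4
```

```bash
python3 st.py
```

```text
t 12.08 p [520.6  30.  104.5] yaw_y 11.82 zax [-0.205  0.978  0.024] F [ 2.11 11.57 16.8 ] M [ 1.339  0.264 -0.827] j6 -1.111 open 9.2 g 59.4122850894928 tau6 -0.011
```

It is at the stop: 17 N upward, with the tool just past level. I'll ease off, open and retreat.

Emit:
apply_moves([
  [1, [2.5, 0, 0], [0, 0, 0]],
  [-1, [2.5, 0, 0], [0, 0, 0]],
  [-1, [2.5, 0, 0], [0, 0, 0]],
  [-1, [2.5, 0, 0], [0, 0, 0]],
  [-1, [2.5, 0, 0], [0, 0, 0]],
  [-1, [2.5, 0, 0], [0, 0, 0]],
  [-1, [2.5, 0, 0], [0, 0, 0]],
  [-1, [2.5, 0, 0], [0, 0, 0]],
  [-1, [2.5, 0, -10], [0, 0, 0]],
  [-1, [2.5, 0, -25], [0, 0, 0]],
  [-1, [2.5, 0, -45], [0, 0, 0]],
  [-1, [3, 0, -65], [0, 0, 0]],
  [-1, [20, 0, -80], [0, 0, 0]],
  [-1, [50, 0, -90], [0, 0, 0]],
  [-1, [90, 0, -90], [0, 0, 0]],
  [-1, [130, 0, -90], [0, 0, 0]],
  [-1, [150, 0, -90], [0, 0, 0]],
  [-1, [150, 0, -90], [0, 0, 0]],
])

```text
time: 13.58
ee_pos: [0.5397, -0.0633, 0.2552]
tcp_rot: [0.55, -0.442, -0.547, -0.451]
contact_force: [-0.2, -0.4, -0.4]
opening: 0.0855
grasp_force: 0.0
```

```bash
python3 st.py; python3 - <<'E'
from h import *
for n in("side","scene"):
    c=cam(n); P=cloud(c); f=c["frame"].astype(int)
    red=(f[...,0]>90)&(f[...,1]<70)&(f[...,2]<70)&(np.hypot(P[...,0]-.512,P[...,1]-.071)<.085)&(P[...,2]>.085)&(P[...,2]<.2)
    Q=P[red]; print(n,len(Q),Q.min(0),Q.max(0))
    if n=="side": cv2.imwrite("pics/side3.png",cv2.resize(c["frame"][130:250,150:310,::-1],None,fx=4.5,fy=4.5,interpolation=2))
    if len(Q): 
        u=(Q[:,:2]-[.512,.0715])@np.array([.204,-.979]); print(np.polyfit(u,Q[:,2],1))
E
```

```text
t 13.58 p [539.7 -63.3 255.2] yaw_y 11.77 zax [-0.204  0.979  0.012] F [-0.16 -0.43 -0.45] M [-0.412 -0.064 -0.05 ] j6 -0.844 open 85.5 g 0.0 tau6 0.432
side 140 [0.5063069  0.00576438 0.09609832] [0.52856544 0.07728165 0.12015142]
[-0.05303159  0.11221991]
scene 66 [0.50786579 0.00595815 0.09298615] [0.53006306 0.07970236 0.11855516]
[-0.02977917  0.1118664 ]
```

View pics/side3.png

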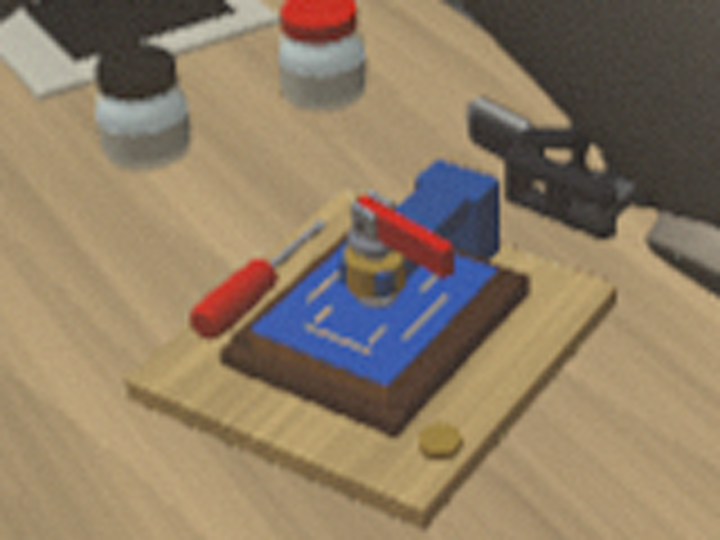

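The lever lies flat from crop (365,205) to (450,260). The block is seated, the bystanders are undisturbed and the gripper is clear. I'll hand it in.

```bash
python3 -c "
from h import *
print(job.close_job())"
```

```text
the job is handed in; nothing more can be done
None
```

I screwed the bolt down snug, about 0.18 N m above free running, folded the lever flat to its stop, released it and handed the job in. The final clamp force wasn't measured (I estimate about 42 N), and no verdict came back.

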